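# Put a raw pot away in the damp chest and shut its stayed lid

### The job

Put the raw clay pot away in the damp chest: raise the lid until the folding stay inside locks straight, then stand the pot upright on the free part of the plaster bed, clear of the stay and of the bowl that is already in there. Then press the thumb stud on the stay's knuckle to break the stay, and ease the lid down gently, without letting it drop, until it is fully shut. Do not knock over or shift the bottle and the dish on the table or the bowl in the chest.

Things in the scene. Friction and masses are not known exactly. Their poses are not given: they have to be found in the camera images.
- chest: Fixed wooden chest: 130 mm front to back (x), 300 wide (y), rim 100 high, walls 10 thick; dark plinth 14 high, 6 wider all round. Origin: centre of underside, on the table. x points from its front to its hinged rear, y to its left seen from the robot, z up. Inside 110 x 280 mm.
- chest_bed (a point): Centre of the flat white plaster bed inside, 30 mm above the table. The bowl stands on its right (-y) part. The stay on the left wall (+y) folds down into a 36 mm wide strip along that wall, to 50 mm above the bed. Between them the bed is free for a pot centred from 20 mm right to 50 mm left of this point; near the middle the gripper clears the stay.
- lid (a joint): Lid angle, rad: 0 shut; the stay stops it at 1.50, locked it rests at 1.49. Board 14 mm thick with two battens on top, 139 mm from hinge to front edge, 310 wide, 0.5 kg. Stiff hinges: let go between 0.9 and 1.4 rad it stays put, but below about 0.75 rad it falls unless held. Raising it by the knob takes 3 to 5 N.
- lid_knob (a point): Centre of the wooden ball knob (26 mm in diameter) in the middle of the lid's front edge, 27 mm out on a 13 mm stem. Shut, it is 107 mm above the table and points to the front; open, it points up. It moves on a circle of radius 166 mm about the hinge (shut: 5 mm above the axis). Pinch its left and right sides from above; it turns between the fingers as the lid swings.
- lid_hinge (a point): Middle of the lid's hinge axis (parallel to the chest's y) at the rear rim: 68 mm behind the chest's centre, 102 mm above the table.
- knuckle (a point): Centre of the thumb stud on the stay's knuckle: dark round stud, 16 mm in diameter, axis along y, 13 mm long, pointing inward from the two links. Locked: 6 mm behind and 113 mm left of the chest's centre, 147 mm up. Press it rearward and down (0.70 along +x, 0.71 down) with 2 to 6 N, 36 to 42 mm from its locked place: the lid then stands near 1.2 rad. Under 25 mm it springs back.
- stay_knuckle (a joint): Unfolding of the stay at its knuckle, rad: 0 folded (lid shut), 3.00 straight, 3.21 locked at its stop just past straight, below 2.4 well broken. Two flat steel links, 71 mm between pins, 12 wide, rising rearward at 50 degrees when straight. A light spring snaps it into the lock once the lid is raised past about 1.47; locked, it holds the lid up.
- raw_pot: The pot to put away: plain unpainted round-bellied raw clay pot, 62 mm in diameter, 64 mm high, about 0.16 kg, standing alone on the table to the right of the chest. Origin: centre of its underside, z up.
- small_bowl: Plain little bowl already standing in the chest on the right (-y) part of the bed, 60 mm in diameter, 42 mm high. Origin: centre of its underside. Leave it alone.
- squat_bottle: Bystander: small painted squat bottle, 53 mm in diameter, 67 mm high, on the table to the right at the back. Origin: centre of its underside.
- slip_dish: Bystander: shallow clay dish, 86 mm in diameter, 31 mm high, on the table well to the right. Origin: centre of its underside.

How it is judged (in metres and radians):
On the way, in this order (a step that is already met when the one before it is completed fails the run):
1. the lid has been raised until the stay has locked past straight (value of joint stay_knuckle above 3.1 rad), for 0.2 s.
2. the pot stands upright on the plaster bed, let go, with the stay still locked (x of raw_pot in the frame of chest between -0.026 and 0.026 m and y of raw_pot in the frame of chest between -0.06 and 0.075 m and z of raw_pot in the frame of chest between 0.02 and 0.04 m and angle between raw_pot's own z axis and vertical below 0.15 rad and value of joint stay_knuckle above 3.1 rad and contact force between each of the arm, the fingers and raw_pot below 0.1 N and linear speed of raw_pot below 0.03 m/s), for 0.2 s.
3. the stay has been broken at its knuckle while the lid is still well up (value of joint stay_knuckle below 2.5 rad and value of joint lid above 0.8 rad), for 0.1 s.
At the end, for the whole second after the job is handed in: The lid is fully shut (within 0.04 rad), the pot stands upright (within 0.15 rad), at rest and let go, on the plaster bed inside the chest between the bowl and the stay (its centre not more than 60 mm right or 75 mm left of the bed's centre), and the bowl still stands on the bed (x of raw_pot in the frame of chest between -0.026 and 0.026 m and y of raw_pot in the frame of chest between -0.06 and 0.075 m and z of raw_pot in the frame of chest between 0.02 and 0.04 m and angle between each of raw_pot, small_bowl's own z axis and vertical below 0.15 rad and value of joint lid below 0.04 rad and linear speed of raw_pot below 0.02 m/s and z of small_bowl in the frame of chest below 0.04 m); the robot touches nothing.
It fails at once if the lid is let fall shut: it turns down faster than 2.5 rad/s when less than 0.5 rad open (velocity of joint lid below -2.5 rad/s and value of joint lid below 0.5 rad).
It fails at once if the raw pot is tipped over (angle between raw_pot's own z axis and vertical above 0.6 rad).
It fails at once if the bowl in the chest is shoved more than 15 mm or tipped (distance of small_bowl from where it was at the start of the episode above 0.015 m or angle between small_bowl's own z axis and vertical above 0.3 rad).
It fails at once if the squat bottle or the dish is shoved more than 20 mm or tipped (distance of any of squat_bottle, slip_dish from where it was at the start of the episode above 0.02 m or angle between any of squat_bottle, slip_dish's own z axis and vertical above 0.4 rad).
It also fails if it takes over 72 s, if anything falls off the work surface, if the arm or the gripper's body presses on something with over 40 N, if the wrist force passes 120 N, or if a joint passes its speed limit or range.

### The arm

A 7-joint arm with a two-finger parallel gripper is mounted at the origin on the work surface; the furniture and walls round the work are solid. World frame = base frame: x ahead of the robot, y to its left, z up, the work surface at z = 0. Lengths are in mm, angles in rad, forces in N, time in s.
With the tool pointing down it reaches from about 400 to 900 mm from the base axis. Payload 5.5 kg.
Tool frame: the origin (TCP) lies midway between the tips of the shut fingers; the grasp point (between the pads) lies 19 mm behind it; z points along the fingers, y is the line along which they close (so a half turn about z gives the same grasp; the last joint's range is limited). The gripper opens to 85 mm and grips with 20 to 120 N. Pads are 22 mm wide; open, the fingers measure 114 mm over their backs; the gripper's body (76 mm by 85 mm) begins 54 mm behind the grasp point. The pads swing forward as they close: fully open they stand 13 mm farther back than shut.
Start: joints at [-0.869, 0.501, -0.427, 1.55, 0.221, 1.138, -0.21], TCP at [276.119, 588.437, 231.31] pointing down, gripper open.
Joint ranges: [-2.88, 2.88], [-0.31, 2.03], [-1.54, 1.56], [0.2, 2.42], [-1.41, 4.55], [0.19, 2.02], [-2.57, 2.57]. Speed limits (rad/s): [2.57, 2.57, 3.14, 3.14, 3.14, 3.14, 3.14].

### API

Orientations are given as a rotation vector (axis times angle).
In Python, from workcell import manip, imaging gives the robot as it stands (manip), with the cameras (imaging).
- The arm moves only by the shell command python3 inch.py FILE, which reads ROWS from the file FILE. ROWS is a JSON list of rows, 1 to 5 of them, each of 5 numbers: dx, dy, dz in shares of the most that a row can go, 1 being 62.5 mm, then a turn about the tool's z in a scale on which 1.0 is 2 rad, then the opening from 0.0 (shut) to 1.0 (fully open); each row shifts and turns the commanded pose from where the row before left it, along the tool's axes as they then stand; what a row does not reach is not made up. A row lasts 1/8 s, in which the tool goes at most 62.5 mm and 0.188 rad, less where a joint would pass 70% of its speed; a pose out of reach is approached as far as the arm can. The fingers move at their own pace and stop on an object; the grip force is fixed at half the most. Time passes only in rows, so rows that do not move let the fingers close. It prints the time, the measured TCP pose, the force, the opening and the grip force at its end. Input that does not fit is refused with a message, and nothing moves.
- manip.get_obs(): the state, without advancing time (a new reading comes with each control period).
- imaging.read_camera(name): name is "side" or "top"; returns (picture, depth): 400x640x3 uint8, blue, green, red; 400x640 float32, mm along the optical axis (not along the pixel's ray), 0 where there is no reading.
- imaging.camera_info(name): a dict with "fx", "fy", "cx", "cy" (pixels), "k1" (the pictures are not rectified: a ray, as slopes to the right and down, at radius r is drawn at 1 + k1 r^2 times it, then the intrinsics apply), "extrinsics" (4x4, takes a point from camera to world coordinates). Camera axes: x right, y down, z forward; pixel columns grow to the right and rows downward; lengths in mm; the calibration is good to about 2 mm. A picture is of the moment at which its call begins. camera_info takes no time and is no camera call.
- manip.finish_job(): hands the job in; it is judged then, once.
The state is a dict: "time": time; "joint_pos": joint angles; "dq": joint speeds; "effort": joint torques, N m; "tool_pos": TCP position; "orientation": TCP orientation; "wrist_force": force on the tool from outside, world axes, zero at the start; "moment": the same for the moment, N m; "finger_gap": opening from 0.0 (shut) to 1.0 (fully open); "gripper_force": force on a finger pad.
Only numpy, scipy, OpenCV 4.12 (cv2) and the standard library are available. Lean on these libraries where they do the work, as an engineer would, in place of code of your own. Each camera call takes 0.05 s, during which the arm holds its last target. There are 200 camera calls.

## Working session

There is one attempt and no reset: what is moved stays moved. The work goes in short steps, Python scripts to look and compute and a shell command to move; the robot and the scene stay as the last step left them, time stands still between calls to the robot, and variables do not carry over. Pictures are saved under pics/ and viewed, at most 10 in all, crops included, and the job is handed in when it is done.

```bash
ls; mkdir -p pics; cat > h.py <<'E'
import numpy as np, cv2
from scipy.spatial.transform import Rotation as R
from workcell import manip, imaging
def pts(name,d):
    c=imaging.camera_info(name); h,w=d.shape
    u,v=np.meshgrid(np.arange(w),np.arange(h))
    K=np.array([[c['fx'],0,c['cx']],[0,c['fy'],c['cy']],[0,0,1.]])
    p=cv2.undistortPoints(np.stack([u,v],-1).reshape(-1,1,2).astype(float),K,np.array([c['k1'],0,0,0.])).reshape(h,w,2)
    P=np.dstack([p*d[...,None],d])
    E=np.array(c['extrinsics']); W=P@E[:3,:3].T+E[:3,3]; W[d==0]=np.nan
    return W
def shot(name,f=None):
    im,d=imaging.read_camera(name)
    if f: cv2.imwrite('pics/'+f,im)
    return im,pts(name,d)
E
python3 - <<'E'
from h import *
for n in('side','top'):
    im,W=shot(n,n+'1.png'); np.save(n+'W.npy',W); print(n,np.round(imaging.camera_info(n)['extrinsics'],2))
o=manip.get_obs();print(o['tool_pos'],o['orientation'],o['time'],R.from_rotvec(o['orientation']).as_matrix().round(3))
E
```

```text
inch.py
pics
workcell.py
side [[ 4.0000e-01 -3.8000e-01  8.4000e-01 -7.8965e+02]
 [-9.2000e-01 -1.4000e-01  3.7000e-01 -5.6897e+02]
 [-2.0000e-02 -9.1000e-01 -4.0000e-01  7.2773e+02]
 [ 0.0000e+00  0.0000e+00  0.0000e+00  1.0000e+00]]
top [[ 2.0000e-02 -9.8000e-01  1.8000e-01  2.9002e+02]
 [-1.0000e+00 -2.0000e-02 -3.0000e-02  2.4670e+01]
 [ 3.0000e-02 -1.8000e-01 -9.8000e-01  1.1428e+03]
 [ 0.0000e+00  0.0000e+00  0.0000e+00  1.0000e+00]]
[275.93001386 587.849607   230.39140418] [-6.83619774e-01 -3.06586546e+00  2.62726821e-03] 0.1 [[-0.905  0.425 -0.001]
 [ 0.425  0.905 -0.002]
 [ 0.    -0.002 -1.   ]]
```

View pics/side1.png

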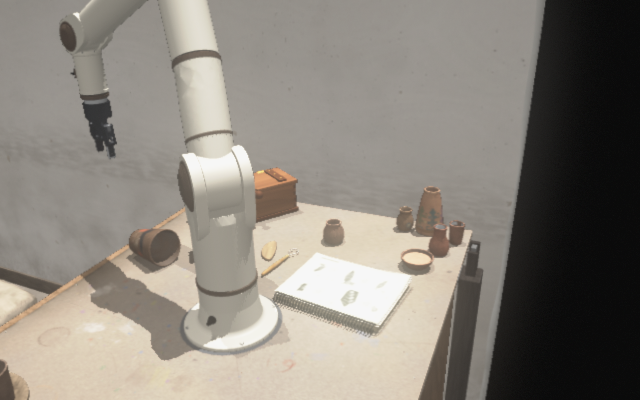

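View pics/top1.png

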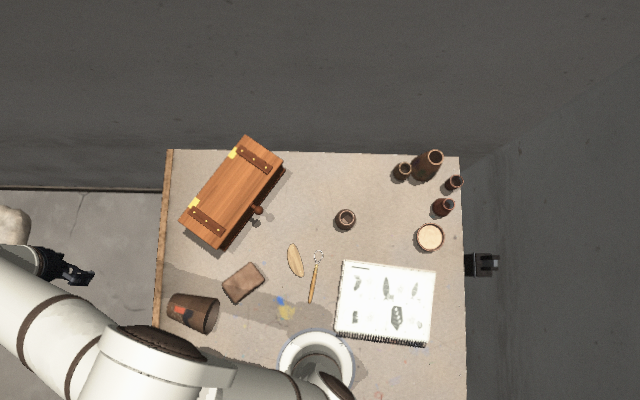

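The top view shows the rotated chest with its lid spanning (180–284, 135–248) and the knob at (258,210). The pot is at (345,219), the squat bottle at (403,171) and the dish at (430,237). The gripper is at (75,272), clear of all of them.

```bash
python3 - <<'E'
from h import *
W=np.load('topW.npy')
Z=W[...,2]
m=np.zeros(Z.shape,bool); m[125:255,170:295]=1
top=m&(Z>107)&(Z<123); 
P=W[top]; print(len(P),np.percentile(Z[top],[5,50,95]))
r=cv2.minAreaRect(P[:,:2].astype(np.float32)); print('lid rect',r, cv2.boxPoints(r))
kn=np.zeros_like(m); kn[200:222,250:268]=1
q=W[kn&(Z>85)&(Z<130)]; print('knob-ish'); 
im=cv2.imread('pics/top1.png')
for v in range(202,220,2): print(v,[tuple(W[v,u].round().astype(int)) if W[v,u,2]==W[v,u,2] else None for u in range(250,268,3)])
print('table',np.nanmedian(Z[260:280,270:280]))
for n,b in dict(pot=(200,238,325,365),bottle=(158,185,388,413),dish=(218,256,410,450)).items():
    s=W[b[0]:b[1],b[2]:b[3]].reshape(-1,3); s=s[s[:,2]>15]; 
    c,rad=cv2.minEnclosingCircle(s[:,:2].astype(np.float32)); print(n,len(s),c,rad,np.percentile(s[:,2],[50,98]))
E
```

```text
5633 [111.23558853 114.94737379 120.83215585]
lid rect ((498.9068603515625, 257.7361145019531), (359.496826171875, 330.93682861328125), 89.7478256225586) [[332.64896  78.71771]
 [663.5825   77.26117]
 [665.1648  436.75452]
 [334.2312  438.21106]]
knob-ish
202 [(np.int64(465), np.int64(193), np.int64(117)), (np.int64(466), np.int64(185), np.int64(113)), (np.int64(479), np.int64(188), np.int64(38)), (np.int64(483), np.int64(182), np.int64(17)), (np.int64(486), np.int64(175), np.int64(-1)), (np.int64(485), np.int64(165), np.int64(4))]
204 [(np.int64(459), np.int64(192), np.int64(117)), (np.int64(460), np.int64(185), np.int64(113)), (np.int64(475), np.int64(190), np.int64(23)), (np.int64(477), np.int64(182), np.int64(14)), (np.int64(479), np.int64(174), np.int64(3)), (np.int64(480), np.int64(166), np.int64(-2))]
206 [(np.int64(454), np.int64(192), np.int64(117)), (np.int64(455), np.int64(185), np.int64(113)), (np.int64(455), np.int64(176), np.int64(113)), (np.int64(455), np.int64(168), np.int64(115)), (np.int64(474), np.int64(175), np.int64(-2)), (np.int64(474), np.int64(165), np.int64(-
[... 1297 characters left out ...]
nt64(182), np.int64(3)), (np.int64(443), np.int64(173), np.int64(-3)), (np.int64(442), np.int64(164), np.int64(1))]
218 [(np.int64(435), np.int64(210), np.int64(-1)), (np.int64(435), np.int64(200), np.int64(4)), (np.int64(435), np.int64(191), np.int64(3)), (np.int64(436), np.int64(182), np.int64(-2)), (np.int64(436), np.int64(173), np.int64(1)), (np.int64(436), np.int64(164), np.int64(0))]
table 0.18166799010168688
pot 240 (434.94097900390625, -79.07219696044922) 30.514612197875977 [46.70849641 66.43108729]
bottle 247 (595.2340698242188, -263.493408203125) 38.22237014770508 [41.96000424 69.18157459]
dish 630 (387.1611022949219, -337.5917053222656) 44.402496337890625 [20.92532199 32.36766763]
```

```bash
python3 - <<'E'
from h import *
W=np.load('topW.npy'); Z=W[...,2]
m=np.zeros(Z.shape,np.uint8); m[125:255,170:295]=1
t=(m*((Z>107)&(Z<132))).astype(np.uint8)
t=cv2.morphologyEx(t,cv2.MORPH_CLOSE,np.ones((5,5))); t=cv2.morphologyEx(t,cv2.MORPH_OPEN,np.ones((13,13)))
n,l,s,c=cv2.connectedComponentsWithStats(t); i=1+s[1:,4].argmax(); mm=l==i
P=W[mm]; P=P[(P[:,2]>105)&(P[:,2]<135)]
r=cv2.minAreaRect(P[:,:2].astype(np.float32)); print(r)
mu=P[:,:2].mean(0); w,V=np.linalg.eigh(np.cov((P[:,:2]-mu).T)); print(len(P),'mean',mu,'pca dims',np.sqrt(12*w),V)
ax=V[:,0]*np.sign(V[0,0]); ay=np.array([-ax[1],ax[0]])
q=(P[:,:2]-mu)@np.c_[ax,ay]; print(np.percentile(q,[0.5,2,50,98,99.5],axis=0))
b=W[196:222,248:270].reshape(-1,3); b=b[(b[:,2]>107)&(b[:,2]<125)]; b=b[((b[:,:2]-mu)@ax)<-72]
bx=(b[:,:2]-mu)@np.c_[ax,ay]; print('yaw',np.degrees(np.arctan2(ax[1],ax[0])),'knob',len(b),b.mean(0),bx.min(0),bx.max(0),bx.mean(0))
E
```

```text
((502.13275146484375, 240.76226806640625), (157.77737426757812, 327.27838134765625), 57.40603256225586)
5359 mean [497.71089082 249.20423503] pca dims [138.64904687 306.25231803] [[-0.54238049 -0.84013297]
 [-0.84013297  0.54238049]]
[[-7.07458056e+01 -1.60484517e+02]
 [-6.67987529e+01 -1.50936014e+02]
 [-9.76124033e-02  1.45105142e+00]
 [ 6.73086544e+01  1.46381449e+02]
 [ 7.03623201e+01  1.52342879e+02]]
yaw 57.15416330533348 knob 85 [445.8946343  172.67520098 115.65120243] [-107.59991924   -9.72483072] [-72.26396912  13.81225238] [-92.39869112   2.02469027]
```

The rows are not in the units I measure in: shifts go in shares of 62.5 mm and turns go in shares of 2 rad. I convert before sending: 0.175 rad / 2 = 0.0875.

```bash
echo '[[0, 0, 0, 0.0875, 0.7], [0, 0, 0, 0.0875, 0.7], [0, 0, 0, 0.0875, 0.7], [0, 0, 0, 0.0875, 0.7], [0, 0, 0, 0.0875, 0.7]]' > path.dat && python3 inch.py path.dat; echo '[[0, 0, 0, 0.0875, 0.7], [0, 0, 0, 0.0875, 0.7], [0, 0, 0, 0.0875, 0.7], [0, 0, 0, 0.0875, 0.7], [0, 0, 0, 0.065, 0.7]]' > path.dat && python3 inch.py path.dat; echo '[[-0.512, 0.736, 0, 0, 0.7], [-0.512, 0.736, 0, 0, 0.7], [-0.512, 0.736, 0, 0, 0.7], [-0.512, 0.736, 0, 0, 0.7], [0, 0, 0, 0, 0.7]]' > path.dat && python3 inch.py path.dat
cat > st.py <<'E'
from h import *
C=np.array([497.7,251.0]); yaw=np.radians(57.2)
def st():
    o=manip.get_obs(); M=R.from_rotvec(o['orientation']).as_matrix(); p=np.array(o['tool_pos'])
    c,s=np.cos(yaw),np.sin(yaw); d=p[:2]-C
    print('t',round(o['time'],2),'tcp',p.round(1),'toolx yaw',np.degrees(np.arctan2(M[1,0],M[0,0])).round(2),'tilt z',M[:,2].round(4),'chest xy',round(c*d[0]+s*d[1],1),round(-s*d[0]+c*d[1],1),'F',np.round(o['wrist_force'],1),'gap',round(o['finger_gap'],3),'gf',np.round(o['gripper_force'],1))
    return p,M
if __name__=='__main__':
    st(); print(np.round(manip.get_obs()['joint_pos'],2))
E
python3 st.py
```

```text
time: 0.72
tool_pos: [276.0, 588.0, 230.7]
orientation: [1.925, 2.482, -0.002]
wrist_force: [-0.3, 1.1, 0.5]
finger_gap: 0.698
gripper_force: 0.0
time: 1.35
tool_pos: [275.9, 588.1, 230.7]
orientation: [2.761, 1.496, -0.001]
wrist_force: [0.1, -0.3, 1.2]
finger_gap: 0.698
gripper_force: 0.0
time: 1.98
tool_pos: [364.0, 375.8, 231.0]
orientation: [2.762, 1.491, -0.001]
wrist_force: [-0.2, 0.3, -0.6]
finger_gap: 0.696
gripper_force: 0.0
t 1.98 tcp [364.  375.8 231. ] toolx yaw 56.7 tilt z [ 4.0e-04 -2.8e-03 -1.0e+00] chest xy 32.5 180.0 F [-0.2  0.3 -0.6] gap 0.696 gf 0.0
[-0.84  0.24 -0.01  1.88  0.01  1.02 -1.44]
```

Scaled: 45 mm is 0.72, -33 mm is -0.528, -0.008 rad / 2 = -0.004.

```bash
echo '[[-0.528, 0.72, -0.032, -0.004, 0.7], [-0.528, 0.72, 0, 0, 0.7], [-0.528, 0.72, 0, 0, 0.7], [-0.512, 0.72, 0, 0, 0.7], [0, 0, 0.4, 0, 0.7]]' > path.dat && python3 inch.py path.dat; echo '[[0, 0, 0.64, 0, 0.7], [0, 0, 0, 0, 0.7]]' > path.dat && python3 inch.py path.dat;python3 st.py; python3 - <<'E'
from h import *
im,W=shot('top'); im2,W2=shot('side')
cv2.imwrite('pics/a.png',np.hstack([cv2.resize(im[140:290,170:320],(480,480),interpolation=2),cv2.resize(im2[120:240,200:320],(320,480),interpolation=2)[:, :320]]))
E
```

```text
time: 2.6
tool_pos: [446.0, 170.6, 209.7]
orientation: [2.757, 1.504, 0.007]
wrist_force: [-0.3, 0.4, -0.3]
finger_gap: 0.698
gripper_force: 0.0
time: 2.85
tool_pos: [440.2, 173.6, 165.8]
orientation: [-2.751, -1.515, 0.01]
wrist_force: [-0.1, -0.0, -0.2]
finger_gap: 0.698
gripper_force: 0.0
t 2.85 tcp [440.2 173.6 165.8] toolx yaw 57.68 tilt z [-0.0061 -0.0027 -1.    ] chest xy -96.2 6.4 F [-0.1 -0.  -0.2] gap 0.698 gf 0.0
[-0.54  0.24  0.13  2.05 -0.04  0.85 -0.96]
```

View pics/a.png

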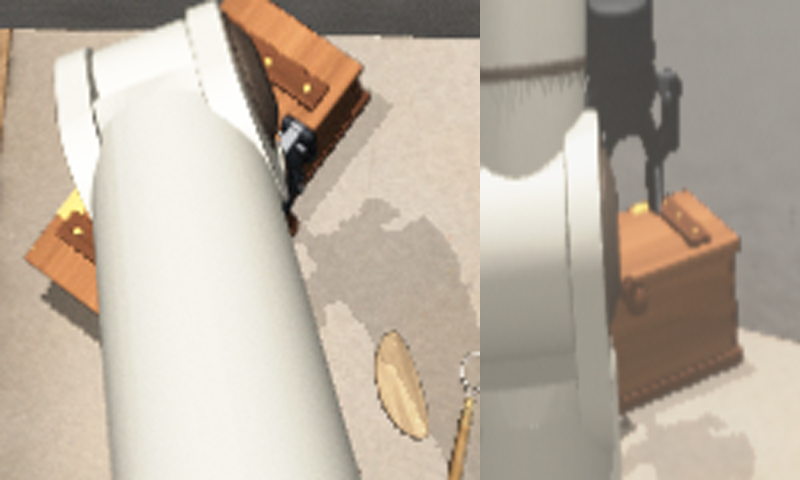

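The arm hides the knob from above. In the side crop the knob shows at (635,290), which is side pixel (258,192). I'll check its position from the side depth.

```bash
python3 - <<'E'
from st import *
im,W=shot('side')
c,s=np.cos(yaw),np.sin(yaw)
b=W[184:202,250:268].reshape(-1,3); d=b[:,:2]-C
q=np.c_[d[:,0]*c+d[:,1]*s,-d[:,0]*s+d[:,1]*c,b[:,2]]
k=q[(q[:,0]<-80)&(q[:,0]>-125)&(abs(q[:,1])<30)&(q[:,2]>85)&(q[:,2]<130)]
print(len(k),k.min(0),k.max(0),k.mean(0))
from scipy.optimize import least_squares
r=least_squares(lambda p:np.linalg.norm(k-p,axis=1)-13,k.mean(0)+[5,3,-5],loss='soft_l1');print(r.x)
E
```

```text
56 [-111.58264497   -8.71282102   98.00706646] [-88.89060771  15.05940269 125.11477217] [-101.62376461    4.8855416   113.09141539]
[-94.69903055   1.48058866 110.49143945]
```

Scaled: 20 mm is 0.32, 4 mm is 0.064, 0.006 rad / 2 = 0.003.

```bash
echo '[[-0.016, 0.064, 0.32, 0.003, 0.7], [0, 0, 0.32, 0, 0.7], [0, 0, 0.32, 0, 0.7], [0, 0, 0.32, 0, 0.7], [0, 0, 0, 0, 0.7]]' > path.dat && python3 inch.py path.dat;python3 st.py; echo '[[0, 0, 0, 0, 0.1], [0, 0, 0, 0, 0.1], [0, 0, 0, 0, 0.1], [0, 0, 0, 0, 0.1], [0, 0, 0, 0, 0.1]]' > path.dat && python3 inch.py path.dat;python3 st.py
```

```text
time: 3.62
tool_pos: [445.7, 171.4, 88.6]
orientation: [-2.757, -1.507, 0.001]
wrist_force: [-0.1, -0.8, 0.6]
finger_gap: 0.701
gripper_force: 0.0
t 3.62 tcp [445.7 171.4  88.6] toolx yaw 57.32 tilt z [-4.e-04 -0.e+00 -1.e+00] chest xy -95.1 0.6 F [-0.1 -0.8  0.6] gap 0.701 gf 0.0
[-0.52  0.38  0.12  2.1  -0.07  0.67 -0.93]
time: 4.25
tool_pos: [445.9, 172.0, 89.9]
orientation: [-2.756, -1.506, -0.003]
wrist_force: [-3.4, 1.6, 8.6]
finger_gap: 0.272
gripper_force: 58.3
t 4.25 tcp [445.9 172.   89.9] toolx yaw 57.3 tilt z [ 9.0e-04  1.6e-03 -1.0e+00] chest xy -94.5 0.7 F [-3.4  1.6  8.6] gap 0.272 gf 58.3
[-0.52  0.37  0.12  2.1  -0.07  0.67 -0.93]
```

Scaled: -16.5 mm is -0.264, -16.3 mm is -0.2608.

```bash
echo '[[0.0208, 0, -0.264, 0, 0.1], [0.048, 0, -0.2608, 0, 0.1], [0.0736, 0, -0.256, 0, 0.1], [0.0992, 0, -0.2464, 0, 0.1], [0.1232, 0, -0.2352, 0, 0.1]]' > path.dat && python3 inch.py path.dat;python3 st.py
```

```text
time: 4.88
tool_pos: [458.3, 190.2, 168.0]
orientation: [2.757, 1.506, 0.001]
wrist_force: [2.9, 1.6, -5.9]
finger_gap: 0.271
gripper_force: 59.0
t 4.88 tcp [458.3 190.2 168. ] toolx yaw 57.28 tilt z [ 6.e-04  0.e+00 -1.e+00] chest xy -72.5 0.2 F [ 2.9  1.6 -5.9] gap 0.271 gf 59.0
[-0.56  0.28  0.13  2.01 -0.05  0.86 -0.98]
```

Scaled: -13.9 mm is -0.2224, 13.8 mm is 0.2208.

```bash
echo '[[0.1456, 0, -0.2224, 0, 0.1], [0.1664, 0, -0.2064, 0, 0.1], [0.1872, 0, -0.1888, 0, 0.1], [0.2048, 0, -0.1696, 0, 0.1], [0.2208, 0, -0.1472, 0, 0.1]]' > path.dat && python3 inch.py path.dat;python3 st.py;  echo '[[0.2336, 0, -0.1248, 0, 0.1], [0.2448, 0, -0.1008, 0, 0.1], [0.2544, 0, -0.0768, 0, 0.1], [0.192, 0, -0.0384, 0, 0.1], [0, 0, 0, 0, 0.1]]' > path.dat && python3 inch.py path.dat;python3 st.py
```

```text
time: 5.5
tool_pos: [491.5, 239.6, 225.7]
orientation: [2.757, 1.504, 0.006]
wrist_force: [12.4, 1.8, -17.8]
finger_gap: 0.261
gripper_force: 59.4
t 5.5 tcp [491.5 239.6 225.7] toolx yaw 57.24 tilt z [ 3.6e-03  8.0e-04 -1.0e+00] chest xy -12.9 -1.0 F [ 12.4   1.8 -17.8] gap 0.261 gf 59.4
[-0.6   0.29  0.12  1.84 -0.04  1.02 -1.04]
time: 6.12
tool_pos: [520.5, 288.8, 247.3]
orientation: [-2.756, -1.508, -0.001]
wrist_force: [-1.0, 0.1, -0.4]
finger_gap: 0.098
gripper_force: 0.0
t 6.12 tcp [520.5 288.8 247.3] toolx yaw 57.36 tilt z [ 2.e-04  8.e-04 -1.e+00] chest xy 44.1 1.3 F [-1.   0.1 -0.4] gap 0.098 gf 0.0
[-0.64  0.35  0.11  1.69 -0.04  1.1  -1.09]
```

```bash
python3 - <<'E'
from st import *
im,W=shot('top'); im2,W2=shot('side')
cv2.imwrite('pics/b.png',np.hstack([cv2.resize(im[120:270,170:320],(450,450),interpolation=2),cv2.resize(im2[100:230,220:320],(346,450),interpolation=2)]))
np.save('b_side.npy',W2)
E
```

```text
(no output)
```

View pics/b.png

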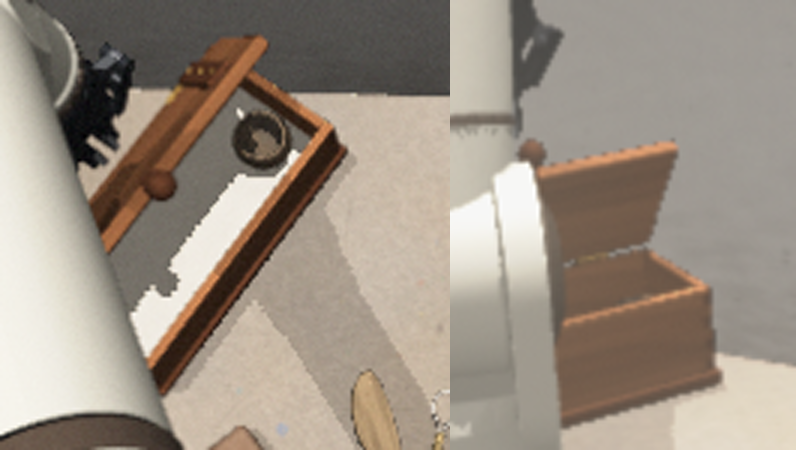

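The lid has stopped partly open, with the knob at about (223,182) in the top view and (243,144) in the side view. The bowl is at the far right end of the bed. I'll measure the lid angle.

```bash
python3 - <<'E'
from st import *
from scipy.optimize import least_squares
c,s=np.cos(yaw),np.sin(yaw)
def ch(b): d=b[...,:2]-C; return np.stack([d[...,0]*c+d[...,1]*s,-d[...,0]*s+d[...,1]*c,b[...,2]],-1)
_,T=shot('top'); S=np.load('b_side.npy')
for n,W,b in(('top',T,(174,191,214,233)),('side',S,(137,151,234,252))):
    q=ch(W[b[0]:b[1],b[2]:b[3]].reshape(-1,3))
    k=q[(abs(q[:,1])<25)&(q[:,2]>200)&(q[:,2]<300)&(abs(q[:,0])<70)]
    print(n,len(k),k.min(0).round(),k.max(0).round(),np.median(k,0).round(1))
q=ch(S[135:185,240:300].reshape(-1,3)); k=q[(q[:,1]<-30)&(q[:,1]>-150)&(q[:,2]>130)&(q[:,2]<260)]
f=np.polyfit(k[:,2],k[:,0],1); print('lid slope',np.pi/2-np.arctan(f[0])*1, f, len(k))
x=ch(T[140:200,170:290].reshape(-1,3)); m=(abs(x[:,1])<150)&(x[:,2]>110)&(x[:,2]<260)&(abs(x[:,0])<90); m=x[m]; print('rear rim/lid y-range',np.percentile(m[:,1],[1,99]))
E
```

```text
top 172 [-25. -24. 201.] [ 24.  25. 263.] [ -3.4   0.8 234.3]
side 76 [-30. -24. 221.] [ 42.  15. 262.] [-15.6  -0.  251. ]
lid slope 1.4229122791675177 [ 0.14897162 20.82342753] 1050
rear rim/lid y-range [-127.47080218   53.23976635]
```

Scaled: -45 mm is -0.72, -35 mm is -0.56.

```bash
echo '[[0, 0, -0.56, 0, 0], [0, 0, -0.48, 0, 0], [-0.72, 0, 0, 0, 0], [-0.72, 0, 0, 0, 0], [-0.4, 0, 0, 0, 0]]' > path.dat && python3 inch.py path.dat; echo '[[0, 0, 0.72, 0, 0], [0, 0, 0.64, 0, 0], [0, 0, 0, 0, 0]]' > path.dat && python3 inch.py path.dat; python3 st.py
```

```text
time: 6.9
tool_pos: [456.9, 187.9, 311.9]
orientation: [2.759, 1.503, -0.001]
wrist_force: [-0.4, -0.5, 1.1]
finger_gap: -0.002
gripper_force: 0.0
time: 7.28
tool_pos: [455.7, 189.0, 224.5]
orientation: [-2.758, -1.505, 0.011]
wrist_force: [0.1, -0.7, 0.3]
finger_gap: -0.001
gripper_force: 0.0
t 7.28 tcp [455.7 189.  224.5] toolx yaw 57.24 tilt z [-0.006 -0.003 -1.   ] chest xy -74.9 1.7 F [ 0.1 -0.7  0.3] gap -0.001 gf 0.0
[-0.57  0.2   0.14  1.95 -0.03  1.   -0.99]
```

```bash
echo '[[0.32, 0, 0, 0, 0], [0.192, 0, 0, 0, 0], [0.192, 0, 0, 0, 0], [0.192, 0, 0, 0, 0], [0.192, 0, 0, 0, 0]]' > path.dat && python3 inch.py path.dat; echo '[[0.16, 0, 0, 0, 0], [0.16, 0, 0, 0, 0], [0.16, 0, 0, 0, 0], [0, 0, 0, 0, 0]]' > path.dat && python3 inch.py path.dat; python3 st.py
```

```text
time: 7.9
tool_pos: [495.5, 248.3, 227.1]
orientation: [2.757, 1.506, 0.0]
wrist_force: [-0.2, -1.7, 1.7]
finger_gap: 0.001
gripper_force: 0.8
time: 8.4
tool_pos: [511.4, 274.4, 226.7]
orientation: [-2.756, -1.507, -0.0]
wrist_force: [1.1, -0.0, 0.2]
finger_gap: -0.002
gripper_force: 0.0
t 8.4 tcp [511.4 274.4 226.7] toolx yaw 57.35 tilt z [-0.e+00  6.e-04 -1.e+00] chest xy 27.1 1.1 F [ 1.1 -0.   0.2] gap -0.002 gf 0.0
[-0.63  0.35  0.11  1.75 -0.05  1.04 -1.07]
```

Scaled: 4 mm is 0.064.

```bash
echo '[[0.064, 0, 0, 0, 0], [0.064, 0, 0, 0, 0], [0, 0, 0, 0, 0]]' > path.dat && python3 inch.py path.dat; echo '[[0.048, 0, 0, 0, 0], [0.048, 0, 0, 0, 0], [0, 0, 0, 0, 0]]' > path.dat && python3 inch.py path.dat; echo '[[0.048, 0, 0, 0, 0], [0, 0, 0, 0, 0]]' > path.dat && python3 inch.py path.dat; python3 st.py
```

```text
time: 8.78
tool_pos: [515.6, 280.1, 226.9]
orientation: [-2.757, -1.506, -0.0]
wrist_force: [0.5, -0.4, -0.4]
finger_gap: -0.001
gripper_force: 0.0
time: 9.15
tool_pos: [518.7, 282.8, 226.5]
orientation: [2.757, 1.503, -0.004]
wrist_force: [-1.1, -5.5, 0.7]
finger_gap: -0.001
gripper_force: 0.0
time: 9.4
tool_pos: [519.6, 283.5, 226.4]
orientation: [2.757, 1.501, -0.009]
wrist_force: [-5.2, -10.8, 3.9]
finger_gap: 0.001
gripper_force: 0.0
t 9.4 tcp [519.6 283.5 226.4] toolx yaw 57.13 tilt z [-0.0037 -0.0053 -1.    ] chest xy 39.2 -0.7 F [ -5.2 -10.8   3.9] gap 0.001 gf 0.0
[-0.64  0.37  0.11  1.72 -0.04  1.06 -1.08]
```

Scaled: -50 mm is -0.8, -30 mm is -0.48.

```bash
echo '[[-0.48, 0, 0, 0, 0], [-0.8, 0.24, 0, 0, 0.5], [-0.8, 0.4, 0, 0, 1], [-0.8, 0.4, 0, 0, 1], [-0.8, 0.4, 0, 0, 1]]' > path.dat && python3 inch.py path.dat; echo '[[-0.8, 0.32, 0, 0, 1], [-0.8, 0.256, 0, 0, 1], [-0.32, 0, 0, 0, 1], [0, 0, 0, 0, 1]]' > path.dat && python3 inch.py path.dat; python3 st.py;  python3 - <<'E'
from st import *
im,W=shot('top'); im2,W2=shot('side'); np.save('T.npy',W); np.save('S.npy',W2)
cv2.imwrite('pics/c.png',np.hstack([cv2.resize(im[120:270,160:310],(450,450),interpolation=2),cv2.resize(im2[100:230,220:320],(346,450),interpolation=2)]))
E
```

```text
time: 10.02
tool_pos: [472.1, 43.9, 227.3]
orientation: [2.757, 1.506, 0.003]
wrist_force: [0.9, -1.5, 0.3]
finger_gap: 0.846
gripper_force: 0.0
time: 10.52
tool_pos: [437.0, -75.8, 227.1]
orientation: [-2.759, -1.502, -0.001]
wrist_force: [0.8, 0.1, 1.0]
finger_gap: 0.998
gripper_force: 0.0
t 10.53 tcp [437.  -75.8 227.1] toolx yaw 57.14 tilt z [ 6.e-04  5.e-04 -1.e+00] chest xy -307.5 -126.0 F [0.8 0.1 1. ] gap 0.998 gf 0.0
[-0.2   0.1   0.33  2.07 -0.04  0.98 -0.42]
```

View pics/c.png

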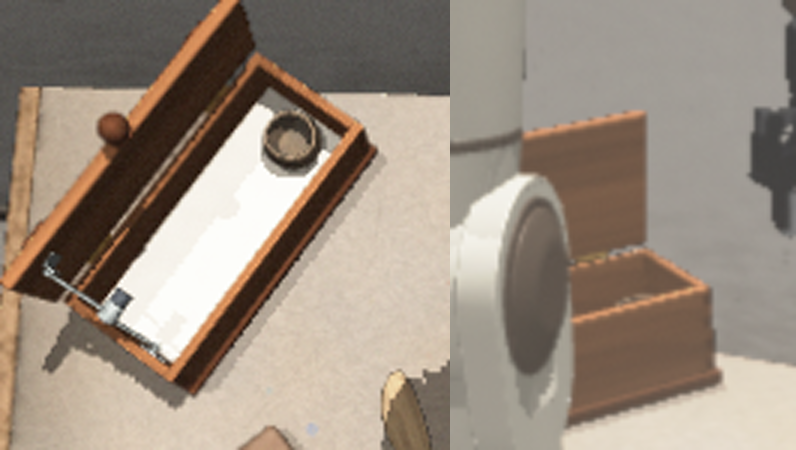

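The lid is up and the stay is straight, with the knuckle stud at top pixel (201,220), the bowl at (257,166) and the knob at (198,163). I'll check these against the expected chest-frame positions and refine the chest pose.

```bash
python3 - <<'E'
from st import *
c,s=np.cos(yaw),np.sin(yaw)
def ch(b): d=b[...,:2]-C; return np.stack([d[...,0]*c+d[...,1]*s,-d[...,0]*s+d[...,1]*c,b[...,2]],-1)
T=ch(np.load('T.npy'))
for n,(v,u) in dict(stud=(219,200),stud2=(220,201),knob=(163,198)).items(): print(n,T[v-2:v+3,u-2:u+3].reshape(-1,3).round(0)[::3].tolist())
q=T[100:270,150:310].reshape(-1,3)
k=q[(q[:,2]>230)&(abs(q[:,1])<25)&(abs(q[:,0]-60)<40)&(q[:,2]<290)]; k=k[k[:,2]>258]; print('knob',k.mean(0),np.percentile(k,[2,98],axis=0))
rim=q[(abs(q[:,2]-100)<5)&(abs(q[:,0])<80)&(abs(q[:,1])<165)]
f=rim[(rim[:,0]<-45)&(abs(rim[:,1])<130)]; p=np.polyfit(f[:,1],f[:,0],1); print('front rim',p,len(f),np.percentile(f[:,0],[5,50,95]))
r=rim[(rim[:,1]<-130)&(abs(rim[:,0])<50)]; print('right rim y',np.percentile(r[:,1],[5,50,95]),len(r))
bowl=q[(q[:,2]>50)&(q[:,2]<85)&(q[:,1]<-40)&(q[:,1]>-136)&(abs(q[:,0])<50)]; print('bowl',np.percentile(bowl,[3,97],axis=0))
W=np.load('topW.npy')
E
```

```text
stud [[16.0, 109.0, 152.0], [10.0, 104.0, 152.0], [12.0, 109.0, 155.0], [6.0, 105.0, 151.0], [9.0, 110.0, 151.0], [9.0, 114.0, 161.0], [4.0, 110.0, 157.0], [8.0, 116.0, 152.0], [4.0, 112.0, 145.0]]
stud2 [[12.0, 109.0, 155.0], [6.0, 105.0, 151.0], [9.0, 110.0, 151.0], [2.0, 105.0, 154.0], [4.0, 110.0, 157.0], [8.0, 116.0, 152.0], [4.0, 112.0, 145.0], [4.0, 116.0, 153.0], [33.0, 119.0, 36.0]]
knob [[59.0, -3.0, 283.0], [54.0, -7.0, 282.0], [58.0, -3.0, 278.0], [53.0, -7.0, 275.0], [54.0, -2.0, 279.0], [56.0, 3.0, 280.0], [51.0, -1.0, 278.0], [53.0, 3.0, 278.0], [49.0, -1.0, 274.0]]
knob [ 57.53281082  -1.56937647 276.22550948] [[ 47.68021337 -13.72146731 266.27912336]
 [ 69.60390993   9.61887498 282.84314255]]
front rim [ 2.60157557e-02 -5.88521063e+01] 349 [-65.01685735 -58.85399896 -52.68147788]
right rim y [-151.5799533  -146.79310246 -141.90750966] 124
bowl [[ -34.00033603 -132.36052832   50.96261298]
 [  20.03432447  -80.86988111   74.07472152]]
```

```bash
python3 - <<'E'
from st import *
from scipy.optimize import least_squares
for n,b in(('S.npy',(215,250,315,350)),('topW.npy',(205,235,330,362))):
    q=np.load(n)[b[0]:b[1],b[2]:b[3]].reshape(-1,3); q=q[(np.linalg.norm(q[:,:2]-[435,-79],axis=1)<42)]
    for lo,hi in((15,25),(25,38),(38,50),(50,70)):
        k=q[(q[:,2]>lo)&(q[:,2]<hi)]
        if len(k)<12: continue
        r=least_squares(lambda p:np.linalg.norm(k[:,:2]-p[:2],axis=1)-p[2],[435,-79,28],loss='soft_l1'); print(n,lo,len(k),r.x.round(1))
st()
E
```

```text
S.npy 15 65 [435.7 -77.6  30.5]
S.npy 25 84 [435.8 -76.9  29.8]
S.npy 38 99 [433.3 -78.2  25.9]
S.npy 50 168 [433.4 -78.2  20.3]
topW.npy 15 14 [436.  -79.6  30.7]
topW.npy 25 34 [435.5 -79.3  29.5]
topW.npy 38 95 [436.3 -79.9  26.5]
topW.npy 50 97 [434.6 -78.6  20.1]
t 10.62 tcp [438.  -73.6 227.1] toolx yaw 57.38 tilt z [ 9.e-04  7.e-04 -1.e+00] chest xy -305.2 -125.7 F [-0.4  0.3 -0.4] gap 0.998 gf 0.0
```

Scaled: 50 mm is 0.8, 35 mm is 0.56.

```bash
echo '[[-0.096, 0, 0.8, 0, 1], [0, 0, 0.8, 0, 1], [0, 0, 0.8, 0, 1], [0, 0, 0.56, 0, 1], [0, 0, 0.32, 0, 1]]' > path.dat && python3 inch.py path.dat; echo '[[0, 0, 0.24, 0, 1], [0, 0, 0, 0, 1]]' > path.dat && python3 inch.py path.dat; python3 st.py
```

```text
time: 11.25
tool_pos: [433.8, -77.8, 19.6]
orientation: [-2.753, -1.51, 0.003]
wrist_force: [0.4, 0.2, 0.0]
finger_gap: 1.003
gripper_force: 0.0
time: 11.5
tool_pos: [433.8, -79.1, 6.0]
orientation: [-2.755, -1.508, 0.002]
wrist_force: [-0.5, 0.9, 0.2]
finger_gap: 1.004
gripper_force: 0.0
t 11.5 tcp [433.8 -79.1   6. ] toolx yaw 57.38 tilt z [-1.7e-03  6.0e-04 -1.0e+00] chest xy -312.1 -125.1 F [-0.5  0.9  0.2] gap 1.004 gf 0.0
[-0.08  0.51  0.23  2.21 -0.26  0.45 -0.21]
```

Scaled: -30 mm is -0.48, -20 mm is -0.32.

```bash
echo '[[0, 0, 0, 0, 0.85], [0, 0, 0, 0, 0.75], [0, 0, 0, 0, 0.6], [0, 0, 0, 0, 0.5], [0, 0, 0, 0, 0.5]]' > path.dat && python3 inch.py path.dat; echo '[[0, 0, 0, 0, 0.5], [0, 0, -0.16, 0, 0.5], [0, 0, -0.32, 0, 0.5], [0, 0, -0.48, 0, 0.5]]' > path.dat && python3 inch.py path.dat; python3 st.py
```

```text
time: 12.12
tool_pos: [435.0, -80.2, 8.2]
orientation: [2.757, 1.505, 0.003]
wrist_force: [-2.5, 0.9, 10.1]
finger_gap: 0.689
gripper_force: 62.9
time: 12.62
tool_pos: [433.2, -80.2, 67.5]
orientation: [-2.757, -1.505, 0.002]
wrist_force: [-0.1, -0.4, -1.3]
finger_gap: 0.689
gripper_force: 65.7
t 12.62 tcp [433.2 -80.2  67.5] toolx yaw 57.27 tilt z [-1.6e-03  1.0e-04 -1.0e+00] chest xy -313.3 -125.2 F [-0.1 -0.4 -1.3] gap 0.689 gf 65.7
[-0.14  0.38  0.3   2.2  -0.2   0.59 -0.26]
```

Scaled: -45 mm is -0.72, 41 mm is 0.656.

```bash
echo '[[0, 0, -0.72, 0, 0.5], [0.32, 0, -0.72, 0, 0.5], [0.656, -0.32, -0.16, 0, 0.5], [0.656, -0.32, 0, 0, 0.5], [0.656, -0.32, 0, 0, 0.5]]' > path.dat && python3 inch.py path.dat; echo '[[0.656, -0.32, 0, 0, 0.5], [0.656, -0.32, 0, 0, 0.5], [0.656, -0.32, 0, 0, 0.5], [0.656, -0.24, 0, 0, 0.5], [0, 0, 0, 0, 0.5]]' > path.dat && python3 inch.py path.dat; python3 st.py
```

```text
time: 13.25
tool_pos: [460.8, 73.8, 167.9]
orientation: [2.757, 1.505, 0.002]
wrist_force: [0.9, -0.8, -2.2]
finger_gap: 0.692
gripper_force: 65.8
time: 13.88
tool_pos: [485.9, 255.6, 167.3]
orientation: [-2.751, -1.514, -0.002]
wrist_force: [-0.9, -0.9, -1.2]
finger_gap: 0.686
gripper_force: 65.8
t 13.88 tcp [485.9 255.6 167.3] toolx yaw 57.63 tilt z [ 7.e-04  2.e-03 -1.e+00] chest xy -2.6 12.4 F [-0.9 -0.9 -1.2] gap 0.686 gf 65.8
[-0.67  0.36  0.17  1.88 -0.08  0.9  -1.03]
```

Descend: 167 → ~42, then gently to contact.

Scaled: 40 mm is 0.64, 25 mm is 0.4.

```bash
echo '[[-0.032, 0.032, 0.64, 0, 0.5], [0, 0, 0.64, 0, 0.5], [0, 0, 0.4, 0, 0.5], [0, 0, 0.192, 0, 0.5], [0, 0, 0.064, 0, 0.5]]' > path.dat && python3 inch.py path.dat; echo '[[0, 0, 0.048, 0, 0.5], [0, 0, 0, 0, 0.5]]' > path.dat && python3 inch.py path.dat; python3 st.py
```

```text
time: 14.5
tool_pos: [487.0, 247.6, 45.9]
orientation: [2.757, 1.505, -0.001]
wrist_force: [0.4, -0.1, -2.3]
finger_gap: 0.687
gripper_force: 65.8
time: 14.75
tool_pos: [487.6, 248.5, 43.7]
orientation: [-2.757, -1.506, -0.002]
wrist_force: [0.2, -0.2, -3.2]
finger_gap: 0.687
gripper_force: 65.8
t 14.75 tcp [487.6 248.5  43.7] toolx yaw 57.28 tilt z [ 1.1e-03  7.0e-04 -1.0e+00] chest xy -7.6 7.2 F [ 0.2 -0.2 -3.2] gap 0.687 gf 65.8
[-0.64  0.55  0.14  1.95 -0.13  0.65 -0.98]
```

Scaled: 3 mm is 0.048.

```bash
echo '[[0, 0, 0.048, 0, 0.5], [0, 0, 0, 0, 0.5]]' > path.dat && python3 inch.py path.dat; echo '[[0, 0, 0.032, 0, 0.5], [0, 0, 0, 0, 0.5]]' > path.dat && python3 inch.py path.dat; python3 st.py
```

```text
time: 15.0
tool_pos: [487.0, 248.4, 40.0]
orientation: [-2.757, -1.506, -0.0]
wrist_force: [0.5, -0.4, -1.8]
finger_gap: 0.693
gripper_force: 65.8
time: 15.25
tool_pos: [487.2, 248.4, 38.3]
orientation: [-2.757, -1.506, -0.001]
wrist_force: [-1.3, -1.0, 2.5]
finger_gap: 0.687
gripper_force: 66.3
t 15.25 tcp [487.2 248.4  38.3] toolx yaw 57.28 tilt z [ 3.e-04  3.e-04 -1.e+00] chest xy -7.9 7.4 F [-1.3 -1.   2.5] gap 0.687 gf 66.3
[-0.63  0.56  0.14  1.95 -0.13  0.64 -0.98]
```

Scaled: -8 mm is -0.128.

```bash
echo '[[0, 0, 0, 0, 0.75], [0, 0, 0, 0, 0.85], [0, 0, 0, 0, 1], [0, 0, 0, 0, 1], [0, 0, -0.128, 0, 1]]' > path.dat && python3 inch.py path.dat; echo '[[0, 0, -0.32, 0, 1], [0, 0, -0.64, 0, 1], [0, 0, -0.8, 0, 1], [0, 0, -0.64, 0, 1], [0, 0, 0, 0, 1]]' > path.dat && python3 inch.py path.dat; python3 st.py; echo '[[-0.8, 0.64, -0.32, 0, 1], [-0.8, 0.64, 0, 0, 0.3], [-0.8, 0.64, 0, 0, 0], [-0.64, 0, 0, 0, 0]]' > path.dat && python3 inch.py path.dat; python3 - <<'E'
from st import *
im,W=shot('top'); np.save('T2.npy',W)
cv2.imwrite('pics/d.png',cv2.resize(im[120:270,160:310],(600,600),interpolation=2))
E
```

```text
time: 15.88
tool_pos: [486.4, 248.0, 45.6]
orientation: [2.757, 1.506, -0.002]
wrist_force: [-0.1, -0.7, -0.5]
finger_gap: 1.0
gripper_force: 0.0
time: 16.5
tool_pos: [489.5, 249.5, 200.3]
orientation: [-2.757, -1.505, -0.013]
wrist_force: [-0.4, 0.1, -0.9]
finger_gap: 0.998
gripper_force: 0.0
t 16.5 tcp [489.5 249.5 200.3] toolx yaw 57.28 tilt z [ 0.0069  0.0044 -1.    ] chest xy -5.7 6.1 F [-0.4  0.1 -0.9] gap 0.998 gf 0.0
[-0.67  0.32  0.19  1.86 -0.07  0.96 -1.03]
time: 17.0
tool_pos: [484.9, 26.7, 214.2]
orientation: [2.76, 1.498, -0.001]
wrist_force: [-0.1, -0.3, 0.5]
finger_gap: 0.375
gripper_force: 0.0
```

View pics/d.png

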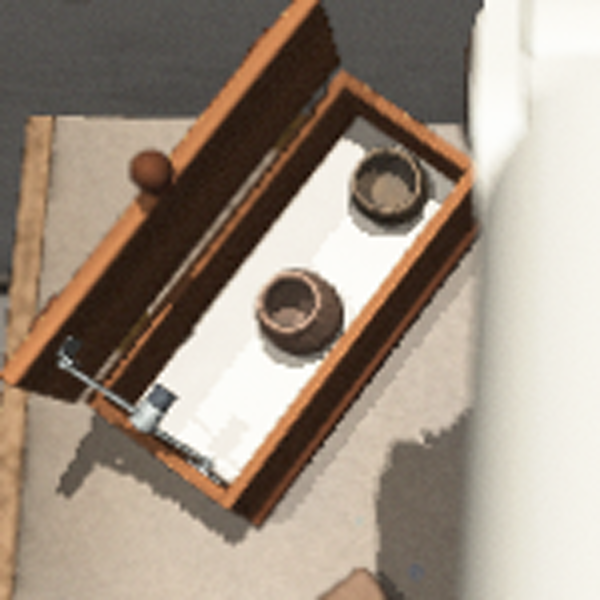

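The pot stands upright on the bed at about (235,198) full-frame, clear of the bowl at (257,167). The stay is still straight, with the dark stud at (200.7,219.3). I'll measure the stud and the pot.

```bash
python3 - <<'E'
from st import *
c,s=np.cos(yaw),np.sin(yaw)
def ch(b): d=b[...,:2]-C; return np.stack([d[...,0]*c+d[...,1]*s,-d[...,0]*s+d[...,1]*c,b[...,2]],-1)
T=ch(np.load('T2.npy')); q=T[120:270,160:310].reshape(-1,3)
k=q[(q[:,2]>80)&(q[:,2]<105)&(abs(q[:,1])<45)&(abs(q[:,0])<40)]; print('pot rim',len(k),k.mean(0))
k=T[214:225,195:207]; k=k[(k[...,2]>135)&(k[...,2]<165)]; print('stud area',len(k),np.median(k,0),np.percentile(k,[5,95],axis=0))
im=cv2.imread('pics/d.png'); im=cv2.resize(im,(150,150),interpolation=cv2.INTER_AREA)[90:110,30:50]; g=im.mean(2).astype(int); 
# stud centre from pixel ray at z=147+8
def ray(u,v,z):
    i=imaging.camera_info('top'); K=np.array([[i['fx'],0,i['cx']],[0,i['fy'],i['cy']],[0,0,1.]])
    p=cv2.undistortPoints(np.array([[[u,v]]],float),K,np.array([i['k1'],0,0,0.]))[0,0]; E=np.array(i['extrinsics']); d=E[:3,:3]@[*p,1]; return E[:3,3]+d*(z-E[2,3])/d[2]
print('dark stud',ch(ray(200.4,219,154)), 'expected (6,113,147)')
st()
E
```

```text
pot rim 116 [-7.7884575   7.68261951 90.01496612]
stud area 55 [  8.60427442 115.02072401 153.95654437] [[  2.92346899 105.20954864 147.57203131]
 [ 16.00772044 125.00712831 157.79268743]]
dark stud [  7.34024672 109.16147405 154.        ] expected (6,113,147)
t 17.05 tcp [480.7  22.7 213.5] toolx yaw 56.78 tilt z [-0.0043 -0.0031 -1.    ] chest xy -201.1 -109.3 F [-4.5 -4.4 -1.8] gap 0.283 gf 0.0
```

The rows are not in the units I measure in: shifts go in shares of 62.5 mm and turns go in shares of 2 rad. I convert before sending: -0.1745 rad / 2 = -0.0873.

```bash
echo '[[0, 0, 0, -0.0873, 1], [0, 0, 0, -0.0873, 1], [0, 0, 0, -0.0873, 1], [0, 0, 0, -0.0873, 1], [0, 0, 0, -0.0873, 1]]' > path.dat && python3 inch.py path.dat; echo '[[0, 0, 0, -0.0873, 1], [0, 0, 0, -0.0873, 1], [0, 0, 0, -0.0873, 1], [0, 0, 0, -0.0873, 1], [0, 0, 0, 0, 1]]' > path.dat && python3 inch.py path.dat; python3 st.py; echo '[[0.688, 0.432, 0, 0, 1], [0.688, 0.432, 0, 0, 1], [0.688, 0.432, 0, 0, 1], [0.688, 0.432, 0, 0, 1], [0.56, 0.32, 0, 0, 1]]' > path.dat && python3 inch.py path.dat; echo '[[0, 0, 0, 0, 1]]' > path.dat && python3 inch.py path.dat; python3 st.py
```

```text
time: 17.68
tool_pos: [483.8, 31.2, 213.8]
orientation: [-1.854, -2.535, 0.001]
wrist_force: [0.7, -0.2, -0.8]
finger_gap: 0.997
gripper_force: 0.0
time: 18.3
tool_pos: [483.9, 31.1, 213.9]
orientation: [-0.887, -3.012, 0.001]
wrist_force: [0.2, -0.5, 0.1]
finger_gap: 1.0
gripper_force: 0.0
t 18.3 tcp [483.9  31.1 213.9] toolx yaw 147.19 tilt z [-0.0013  0.     -1.    ] chest xy -192.3 -107.5 F [ 0.2 -0.5  0.1] gap 1.0 gf 0.0
[-0.22  0.2   0.11  1.99 -0.03  0.96  0.9 ]
time: 18.92
tool_pos: [378.2, 252.5, 214.4]
orientation: [-0.889, -3.013, -0.0]
wrist_force: [-0.1, 0.6, 0.8]
finger_gap: 0.998
gripper_force: 0.0
time: 19.05
tool_pos: [377.5, 253.7, 214.3]
orientation: [-0.881, -3.014, -0.001]
wrist_force: [0.4, 0.2, 0.0]
finger_gap: 1.005
gripper_force: 0.0
t 19.05 tcp [377.5 253.7 214.3] toolx yaw 147.43 tilt z [-9.e-04  8.e-04 -1.e+00] chest xy -62.9 102.5 F [0.4 0.2 0. ] gap 1.005 gf 0.0
[-0.56  0.14 -0.1   2.05  0.02  0.95  0.34]
```

Scaled: 30 mm is 0.48, 20 mm is 0.32.

```bash
echo '[[0.016, 0, 0.48, 0, 1], [0, 0, 0.32, 0, 1], [0, 0, 0, 0, 1]]' > path.dat && python3 inch.py path.dat; python3 - <<'E'
from st import *
im,W=shot('top'); np.save('T3.npy',W); im2,W2=shot('side')
cv2.imwrite('pics/e.png',np.hstack([cv2.resize(im[150:270,150:250],(500,600),interpolation=2),cv2.resize(im2[100:230,200:260],(277,600),interpolation=2)]))
st()
E
```

```text
time: 19.42
tool_pos: [377.9, 249.3, 163.0]
orientation: [-0.89, -3.011, 0.005]
wrist_force: [0.1, 0.2, 0.3]
finger_gap: 1.003
gripper_force: 0.0
t 19.52 tcp [379.2 250.6 164.8] toolx yaw 147.13 tilt z [-1.e-04 -3.e-04 -1.e+00] chest xy -64.5 99.4 F [ 0.5 -0.6  1.2] gap 1.002 gf 0.0
```

View pics/e.png

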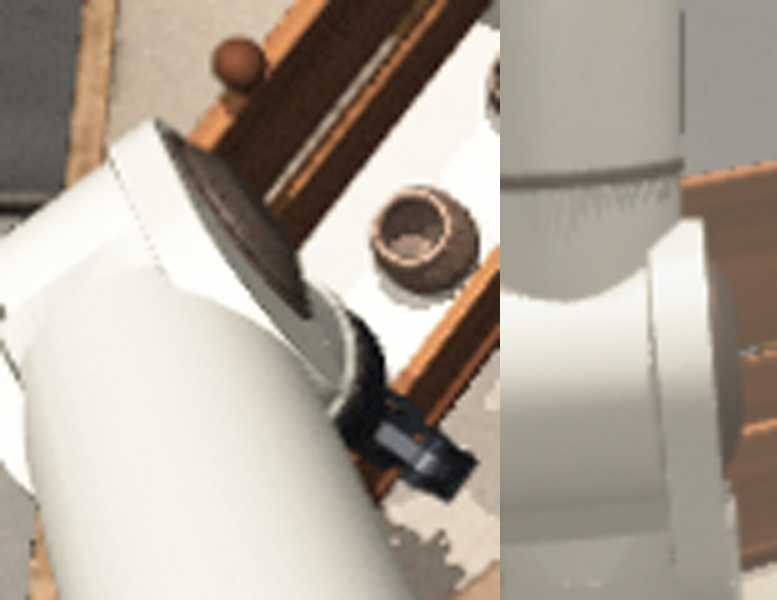

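The arm hides the stay. The pot stands at crop (422,245), undisturbed, and the front finger is at (445,470). I'll measure that finger's outline in depth as a stand-in for the hidden rear finger.

```bash
python3 - <<'E'
from st import *
c,s=np.cos(yaw),np.sin(yaw)
def ch(b): d=b[...,:2]-C; return np.stack([d[...,0]*c+d[...,1]*s,-d[...,0]*s+d[...,1]*c,b[...,2]],-1)
q=ch(np.load('T3.npy')[225:260,215:250].reshape(-1,3)); q=q[q[:,2]>130]; q[:,:2]-=[-64.5,99.4]; q[:,2]-=164.8
for lo in range(-20,140,10):
    k=q[(q[:,2]>=lo)&(q[:,2]<lo+10)]
    if len(k)>2: print(lo,len(k),np.percentile(k[:,0],[2,50,98]).round(),np.percentile(k[:,1],[2,98]).round())
E
```

```text
60 24 [-75. -73. -47.] [-12.  11.]
70 43 [-73. -42. -31.] [-16.  16.]
80 37 [-73. -40. -32.] [-15.  17.]
90 24 [-72. -69. -26.] [-16.  15.]
100 21 [-71. -69. -40.] [-10.  11.]
110 110 [-69. -59. -37.] [-11.  13.]
120 11 [-38. -38. -37.] [-9.  8.]
130 16 [-39. -37. -32.] [-19.  12.]
```

Scaled: 30 mm is 0.48, -20 mm is -0.32.

```bash
echo '[[-0.032, -0.32, 0, 0, 1], [0, 0, 0.48, 0, 1], [0, 0, 0.48, 0, 1], [0, 0, 0.32, 0, 1], [0, 0, 0.208, 0, 1]]' > path.dat && python3 inch.py path.dat; echo '[[0, 0, 0, 0, 1]]' > path.dat && python3 inch.py path.dat; python3 st.py
```

```text
time: 20.15
tool_pos: [370.3, 233.2, 71.6]
orientation: [0.887, 3.013, 0.001]
wrist_force: [0.2, -0.2, 0.0]
finger_gap: 1.001
gripper_force: 0.0
time: 20.27
tool_pos: [369.7, 233.1, 71.5]
orientation: [-0.886, -3.014, 0.001]
wrist_force: [0.1, -0.9, -0.7]
finger_gap: 1.001
gripper_force: 0.0
t 20.27 tcp [369.7 233.1  71.5] toolx yaw 147.23 tilt z [-5.e-04 -3.e-04 -1.e+00] chest xy -84.4 97.9 F [ 0.1 -0.9 -0.7] gap 1.001 gf 0.0
[-0.56  0.35 -0.08  2.2   0.05  0.59  0.33]
```

Advance until contact.

Scaled: 4 mm is 0.064, 2 mm is 0.032.

```bash
echo '[[0, 0.064, 0, 0, 1], [0, 0.032, 0, 0, 1], [0, 0, 0, 0, 1]]' > path.dat && python3 inch.py path.dat; python3 st.py; echo '[[0, 0.032, 0, 0, 1], [0, 0, 0, 0, 1]]' > path.dat && python3 inch.py path.dat; python3 st.py;echo '[[0, 0.032, 0, 0, 1], [0, 0, 0, 0, 1]]' > path.dat && python3 inch.py path.dat; python3 st.py
```

```text
time: 20.65
tool_pos: [373.4, 238.8, 72.1]
orientation: [0.885, 3.014, 0.002]
wrist_force: [-0.5, -1.1, -0.2]
finger_gap: 0.998
gripper_force: 0.0
t 20.65 tcp [373.4 238.8  72.1] toolx yaw 147.28 tilt z [ 1.1e-03  8.0e-04 -1.0e+00] chest xy -77.6 97.9 F [-0.5 -1.1 -0.2] gap 0.998 gf 0.0
[-0.56  0.36 -0.08  2.18  0.05  0.6   0.32]
time: 20.9
tool_pos: [374.0, 240.1, 71.6]
orientation: [0.885, 3.014, 0.0]
wrist_force: [-0.3, -0.8, -0.3]
finger_gap: 1.001
gripper_force: 0.0
t 20.9 tcp [374.  240.1  71.6] toolx yaw 147.27 tilt z [ 2.e-04  2.e-04 -1.e+00] chest xy -76.1 98.0 F [-0.3 -0.8 -0.3] gap 1.001 gf 0.0
[-0.56  0.36 -0.08  2.18  0.05  0.6   0.32]
time: 21.15
tool_pos: [375.1, 241.8, 71.5]
orientation: [0.885, 3.014, 0.0]
wrist_force: [0.6, 0.2, -0.3]
finger_gap: 1.0
gripper_force: 0.0
t 21.15 tcp [375.1 241.8  71.5] toolx yaw 147.27 tilt z [ 1.e-04  1.e-04 -1.e+00] chest xy -74.2 98.0 F [ 0.6  0.2 -0.3] gap 1.0 gf 0.0
[-0.56  0.36 -0.08  2.18  0.05  0.6   0.32]
```

Scaled: 2 mm is 0.032.

```bash
for i in 1; do echo '[[0, 0.032, 0, 0, 1], [0, 0, 0, 0, 1]]' > path.dat && python3 inch.py path.dat; echo '[[0, 0.032, 0, 0, 1], [0, 0, 0, 0, 1]]' > path.dat && python3 inch.py path.dat; echo '[[0, 0.032, 0, 0, 1], [0, 0, 0, 0, 1]]' > path.dat && python3 inch.py path.dat; done | grep -E 'pos|force'; python3 st.py
```

```text
tool_pos: [376.2, 243.4, 71.5]
wrist_force: [-0.4, 0.7, 0.8]
gripper_force: 0.0
tool_pos: [376.6, 244.4, 71.2]
wrist_force: [-1.1, -2.3, -0.3]
gripper_force: 0.0
tool_pos: [377.8, 246.5, 71.3]
wrist_force: [-1.7, -2.0, -0.6]
gripper_force: 0.0
t 21.9 tcp [377.8 246.5  71.3] toolx yaw 147.28 tilt z [-1.e-03 -6.e-04 -1.e+00] chest xy -68.8 98.4 F [-1.7 -2.  -0.6] gap 1.003 gf 0.0
[-0.57  0.37 -0.08  2.16  0.05  0.61  0.32]
```

Scaled: 3 mm is 0.048.

```bash
(echo '[[0, 0.048, 0.048, 0, 1], [0, 0.048, 0.048, 0, 1], [0, 0.048, 0.048, 0, 1], [0, 0, 0, 0, 1]]' > path.dat && python3 inch.py path.dat;echo '[[0, 0.048, 0.048, 0, 1], [0, 0.048, 0.048, 0, 1], [0, 0, 0, 0, 1]]' > path.dat && python3 inch.py path.dat)| grep -E 'pos|wrist'; python3 st.py; python3 - <<'E'
from st import *
im,W=shot('top'); np.save('T4.npy',W)
c,s=np.cos(yaw),np.sin(yaw)
def ch(b): d=b[...,:2]-C; return np.stack([d[...,0]*c+d[...,1]*s,-d[...,0]*s+d[...,1]*c,b[...,2]],-1)
q=ch(W[100:300,130:310].reshape(-1,3)); 
for lo,hi in((-110,-40),):
    m=q[(q[:,1]>lo)&(q[:,1]<hi)&(q[:,2]>150)&(q[:,2]<270)&(q[:,0]>0)]; print(len(m)); e=m[m[:,2]>np.percentile(m[:,2],60)]; print('lid edge',np.median(e,0),np.arctan2(np.median(e[:,2])-102,68-np.median(e[:,0])))
E
```

```text
tool_pos: [383.2, 254.5, 62.3]
wrist_force: [-1.0, -1.5, -0.8]
tool_pos: [385.9, 258.8, 56.0]
wrist_force: [-2.6, -4.5, -1.5]
t 22.77 tcp [385.9 258.8  56. ] toolx yaw 147.26 tilt z [-0.0012 -0.001  -1.    ] chest xy -54.0 98.2 F [-2.6 -4.5 -1.5] gap 1.003 gf 0.0
[-0.58  0.42 -0.08  2.14  0.06  0.59  0.3 ]
1155
lid edge [156.8769157  -73.96229114 242.50405486] 2.1348119110123926
```

```bash
cat > lid.py <<'E'
from st import *
c,s=np.cos(yaw),np.sin(yaw)
def ch(b): d=b[...,:2]-C; return np.stack([d[...,0]*c+d[...,1]*s,-d[...,0]*s+d[...,1]*c,b[...,2]],-1)
im,W=shot('top')
q=ch(W[100:300,130:310].reshape(-1,3))
m=q[(q[:,1]>-140)&(q[:,1]<-40)&(q[:,2]>120)&(q[:,2]<260)&(q[:,0]>-80)&(q[:,0]<90)]
r=np.hypot(m[:,0]-68,m[:,2]-102); e=m[(r>125)&(r<148)]; print('lid edge',len(e),np.median(e,0).round(1),'angle',np.median(np.arctan2(e[:,2]-102,68-e[:,0])).round(3))
E
python3 lid.py; (echo '[[0, 0.048, 0.048, 0, 1], [0, 0.048, 0.048, 0, 1], [0, 0, 0, 0, 1]]' > path.dat && python3 inch.py path.dat; echo '[[0, 0.032, 0.032, 0, 1], [0, 0, 0, 0, 1]]' > path.dat && python3 inch.py path.dat)| grep -E 'pos|wrist'; python3 st.py;python3 lid.py
```

```text
lid edge 276 [ 51.8 -91.7 239.9] angle 1.454
tool_pos: [388.4, 262.4, 49.7]
wrist_force: [-3.0, -6.6, -4.2]
tool_pos: [389.1, 263.4, 47.5]
wrist_force: [-3.1, -6.6, -3.2]
t 23.5 tcp [389.1 263.4  47.5] toolx yaw 147.2 tilt z [-0.0037 -0.0039 -1.    ] chest xy -48.4 98.1 F [-3.1 -6.6 -3.2] gap 0.997 gf 0.0
[-0.59  0.45 -0.07  2.13  0.06  0.58  0.29]
lid edge 252 [ 38.2 -96.5 237.7] angle 1.354
```

Scaled: 3 mm is 0.048, 2 mm is 0.032.

```bash
(echo '[[0, 0.032, 0.048, 0, 1], [0, 0.032, 0.048, 0, 1], [0, 0, 0, 0, 1]]' > path.dat && python3 inch.py path.dat)| grep -E 'pos|wrist'; python3 st.py;python3 lid.py; (echo '[[0, 0.024, 0.032, 0, 1], [0, 0, 0, 0, 1]]' > path.dat && python3 inch.py path.dat)| grep -E 'pos|wrist'; python3 st.py;python3 lid.py
```

```text
tool_pos: [390.8, 266.0, 41.2]
wrist_force: [-3.6, -9.0, -4.1]
t 23.93 tcp [390.8 266.   41.2] toolx yaw 147.18 tilt z [-0.0047 -0.0051 -1.    ] chest xy -45.3 98.0 F [-3.6 -9.  -4.1] gap 0.999 gf 0.0
[-0.59  0.46 -0.07  2.12  0.06  0.57  0.29]
lid edge 249 [ 23.4 -99.2 233.3] angle 1.247
tool_pos: [391.2, 266.8, 39.1]
wrist_force: [-3.8, -10.6, -3.0]
t 24.23 tcp [391.2 266.8  39.1] toolx yaw 147.17 tilt z [-0.0053 -0.0057 -1.    ] chest xy -44.4 98.1 F [ -3.8 -10.6  -3. ] gap 0.998 gf 0.0
[-0.6   0.47 -0.07  2.12  0.06  0.57  0.29]
lid edge 254 [ 18.1 -96.8 231.2] angle 1.205
```

Scaled: -50 mm is -0.8, -20 mm is -0.32.

```bash
(echo '[[0, -0.096, 0, 0, 1], [0, -0.192, 0, 0, 1], [0, -0.24, 0, 0, 1], [0, -0.064, -0.32, 0, 1], [0, 0, -0.8, 0, 1]]' > path.dat && python3 inch.py path.dat; echo '[[0, 0, -0.96, 0, 1], [0, 0, -0.96, 0, 1], [0, -0.32, -0.96, 0, 1], [0, 0, -0.32, 0, 1], [0, -0.32, 0, 0, 1]]' > path.dat && python3 inch.py path.dat)| grep -E 'pos|wrist'; python3 st.py;python3 lid.py; python3 - <<'E'
import cv2
from h import *
im,W=shot('top'); cv2.imwrite('pics/f.png',cv2.resize(im[130:260,160:300],(700,600)))
E
```

```text
tool_pos: [371.6, 237.7, 109.8]
wrist_force: [0.6, 0.3, -0.2]
tool_pos: [352.8, 206.4, 311.5]
wrist_force: [0.2, 0.1, 0.4]
t 25.52 tcp [352.8 206.4 311.5] toolx yaw 147.33 tilt z [ 0.0042  0.0029 -1.    ] chest xy -116.0 97.7 F [0.2 0.1 0.4] gap 0.998 gf 0.0
[-0.52 -0.05 -0.08  2.02 -0.    1.17  0.41]
lid edge 250 [ 18.1 -97.  231.2] angle 1.205
```

View pics/f.png

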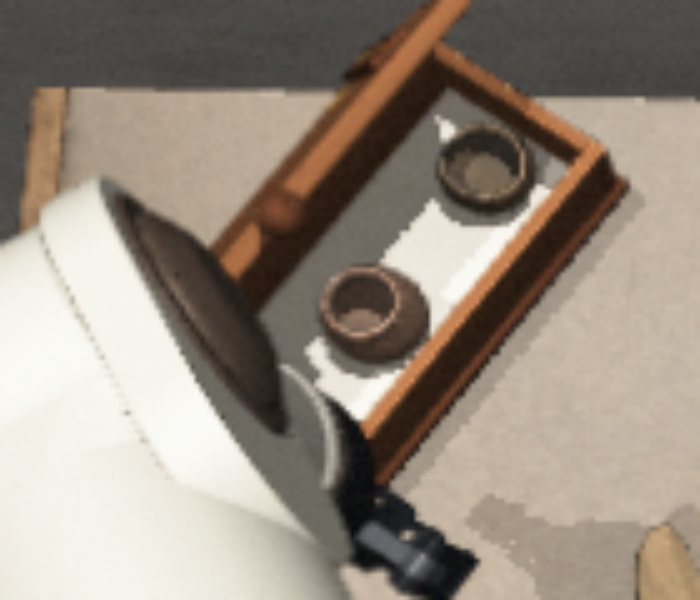

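The lid holds near 1.2 rad with the stay broken. The knob is at crop (282,212), and the pot at (365,315) and bowl at (485,170) are undisturbed. I'll turn back and re-grip the knob.

Scaled: 0.1745 rad / 2 = 0.0873.

```bash
(echo '[[0, 0, 0, 0.0873, 0.7], [0, 0, 0, 0.0873, 0.7], [0, 0, 0, 0.0873, 0.7], [0, 0, 0, 0.0873, 0.7], [0, 0, 0, 0.0873, 0.7]]' > path.dat && python3 inch.py path.dat; echo '[[0, 0, 0, 0.0873, 0.7], [0, 0, 0, 0.0873, 0.7], [0, 0, 0, 0.0873, 0.7], [0, 0, 0, 0.0873, 0.7], [0, 0, 0, 0, 0.7]]' > path.dat && python3 inch.py path.dat; echo '[[0.656, 0.528, 0, 0, 0.7], [0.656, 0.528, 0, 0, 0.7], [0.656, 0.512, 0, 0, 0.7], [0, 0, 0, 0, 0.7], [0, 0, 0, 0, 0.7]]' > path.dat && python3 inch.py path.dat)| grep -E 'pos|wrist'; python3 st.py;python3 - <<'E'
from lid import *
k=q[(abs(q[:,1])<25)&(q[:,2]>235)&(q[:,2]<280)&(abs(q[:,0]-9)<28)]; print(len(k),np.percentile(k,[3,50,97],axis=0))
im2,W2=shot('side'); z=ch(W2.reshape(-1,3)); k=z[(abs(z[:,1])<22)&(z[:,2]>235)&(z[:,2]<280)&(abs(z[:,0]-9)<28)]; print(len(k),k.size and np.percentile(k,[3,50,97],axis=0))
E
```

```text
tool_pos: [351.0, 205.1, 307.7]
wrist_force: [-0.1, 0.4, -0.2]
tool_pos: [351.1, 205.2, 308.1]
wrist_force: [0.6, -0.6, 0.2]
tool_pos: [499.9, 256.1, 308.4]
wrist_force: [-0.5, 0.2, -0.5]
t 27.5 tcp [499.9 256.1 308.4] toolx yaw 57.42 tilt z [-0.0029 -0.0013 -1.    ] chest xy 5.5 0.9 F [-0.5  0.2 -0.5] gap 0.698 gf 0.0
[-0.45  0.25 -0.09  1.69  0.02  1.21 -1.11]
lid edge 248 [ 18.  -96.4 231.1] angle 1.205
86 [[ -4.54157596 -15.40038026 257.0046791 ]
 [  4.30970825  -2.37872588 265.65910715]
 [ 18.13171701   7.26638756 270.92730306]]
46 [[ -5.68052647 -19.92986926 235.52686963]
 [  1.23260702  -1.74596777 255.36310402]
 [ 21.74154664   6.283762   270.5755727 ]]
```

Scaled: 25 mm is 0.4, 2.5 mm is 0.04.

```bash
(echo '[[0.048, 0.04, 0.4, 0, 0.7], [0, 0, 0.4, 0, 0.7], [0, 0, 0.256, 0, 0.7], [0, 0, 0.16, 0, 0.7], [0, 0, 0, 0, 0.7]]' > path.dat && python3 inch.py path.dat)| grep -E 'pos|wrist'; python3 st.py; echo '[[0, 0, 0, 0, 0.4], [0, 0, 0, 0, 0.2], [0, 0, 0, 0, 0.1], [0, 0, 0, 0, 0.1], [0, 0, 0, 0, 0.1]]' > path.dat && python3 inch.py path.dat;python3 st.py
```

```text
tool_pos: [504.4, 257.6, 233.6]
wrist_force: [0.7, 1.0, -0.5]
t 28.23 tcp [504.4 257.6 233.6] toolx yaw 57.3 tilt z [-6.e-04 -3.e-04 -1.e+00] chest xy 9.2 -2.1 F [ 0.7  1.  -0.5] gap 0.7 gf 0.0
[-0.45  0.32 -0.09  1.77  0.03  1.05 -1.12]
time: 28.85
tool_pos: [504.6, 258.4, 234.9]
orientation: [-2.756, -1.506, -0.001]
wrist_force: [-3.4, -0.2, 6.1]
finger_gap: 0.272
gripper_force: 58.4
t 28.85 tcp [504.6 258.4 234.9] toolx yaw 57.31 tilt z [ 2.e-04  9.e-04 -1.e+00] chest xy 9.9 -1.8 F [-3.4 -0.2  6.1] gap 0.272 gf 58.4
[-0.45  0.32 -0.09  1.77  0.03  1.05 -1.12]
```

Scaled: -9.2 mm is -0.1472, -8.7 mm is -0.1392.

```bash
cat > fr.py <<'E'
from st import *
p,M=st(); o=manip.get_obs(); F=np.array(o['wrist_force']); c,s=np.cos(yaw),np.sin(yaw)
x=c*(p[0]-C[0])+s*(p[1]-C[1]); F=np.array([c*F[0]+s*F[1],F[2]])
X=68-(x-1.5); Zr=p[2]+23-102; b=np.arctan2(Zr,X)
print('beta',b.round(3),'r',np.hypot(X,Zr).round(1),'F out',(F@[-np.cos(b),np.sin(b)]).round(1),'F up-tangent',(F@[np.sin(b),np.cos(b)]).round(1))
E
python3 fr.py; echo '[[-0.1472, 0, 0.0608, 0, 0.1], [-0.144, 0, 0.0704, 0, 0.1], [-0.1392, 0, 0.0784, 0, 0.1]]' > path.dat && python3 inch.py path.dat>/dev/null; python3 fr.py
```

```text
t 28.85 tcp [504.6 258.4 234.9] toolx yaw 57.31 tilt z [ 2.e-04  9.e-04 -1.e+00] chest xy 9.9 -1.8 F [-3.4 -0.2  6.1] gap 0.272 gf 58.4
beta 1.206 r 166.9 F out 6.4 F up-tangent 0.3
t 29.23 tcp [489.7 236.5 221.4] toolx yaw 57.36 tilt z [ 5.0e-04  2.1e-03 -1.0e+00] chest xy -16.5 -1.2 F [-3.9  3.2  2.5] gap 0.268 gf 58.8
beta 1.027 r 166.4 F out 1.8 F up-tangent 1.8
```

Scaled: -8.4 mm is -0.1344, -8.1 mm is -0.1296.

```bash
echo '[[-0.1344, 0, 0.0864, 0, 0.1], [-0.1296, 0, 0.0944, 0, 0.1]]' > path.dat && python3 inch.py path.dat>/dev/null; python3 fr.py;  echo '[[-0.1232, 0, 0.1024, 0, 0.1], [-0.1168, 0, 0.1104, 0, 0.1]]' > path.dat && python3 inch.py path.dat>/dev/null; python3 fr.py
```

```text
t 29.48 tcp [480.  222.  209.4] toolx yaw 57.34 tilt z [-0.0015  0.0011 -1.    ] chest xy -34.0 -0.8 F [-5.9  3.2  4.2] gap 0.272 gf 59.1
beta 0.9 r 166.5 F out 3.7 F up-tangent 2.2
t 29.73 tcp [471.4 209.4 195.7] toolx yaw 57.35 tilt z [-2.4e-03  9.0e-04 -1.0e+00] chest xy -49.2 -0.4 F [-6.5  4.3  1.9] gap 0.27 gf 59.2
beta 0.777 r 166.5 F out 1.3 F up-tangent 1.4
```

Scaled: 7.7 mm is 0.1232, 7.3 mm is 0.1168.

```bash
echo '[[-0.1088, -0.016, 0.1168, 0, 0.1], [-0.1008, -0.016, 0.1232, 0, 0.1]]' > path.dat && python3 inch.py path.dat>/dev/null; python3 fr.py;  echo '[[-0.0944, -0.008, 0.1296, 0, 0.1], [-0.0864, -0.008, 0.1344, 0, 0.1]]' > path.dat && python3 inch.py path.dat>/dev/null; python3 fr.py
```

```text
t 29.98 tcp [463.9 198.4 180.7] toolx yaw 57.31 tilt z [-3.e-04 -1.e-04 -1.e+00] chest xy -62.5 -0.1 F [-2.1  1.5  2.3] gap 0.269 gf 59.3
beta 0.657 r 166.6 F out 1.3 F up-tangent 1.9
t 30.23 tcp [457.6 189.1 164.1] toolx yaw 57.26 tilt z [ 4.e-04 -2.e-04 -1.e+00] chest xy -73.7 0.2 F [-1.6  0.5  2.5] gap 0.273 gf 59.5
beta 0.536 r 166.6 F out 1.6 F up-tangent 1.9
```

Scaled: 9 mm is 0.144, 8.8 mm is 0.1408.

```bash
echo '[[-0.0784, -0.0032, 0.1408, 0, 0.1], [-0.0688, -0.0032, 0.144, 0, 0.1]]' > path.dat && python3 inch.py path.dat>/dev/null; python3 fr.py;  echo '[[-0.0608, -0.0016, 0.1488, 0, 0.1], [-0.0512, -0.0016, 0.152, 0, 0.1]]' > path.dat && python3 inch.py path.dat>/dev/null; python3 fr.py; echo '[[-0.0416, -0.0016, 0.1536, 0, 0.1], [-0.032, -0.0016, 0.1568, 0, 0.1]]' > path.dat && python3 inch.py path.dat>/dev/null; python3 fr.py
```

```text
t 30.48 tcp [452.7 181.8 146.3] toolx yaw 57.26 tilt z [ 9.e-04  1.e-04 -1.e+00] chest xy -82.6 0.4 F [-0.6  1.3  0.8] gap 0.269 gf 59.6
beta 0.417 r 166.3 F out -0.4 F up-tangent 1.0
t 30.73 tcp [448.7 176.  127.5] toolx yaw 57.27 tilt z [ 8.e-04 -0.e+00 -1.e+00] chest xy -89.6 0.6 F [-0.2  0.4  1.6] gap 0.268 gf 59.6
beta 0.296 r 166.3 F out 0.2 F up-tangent 1.6
t 30.98 tcp [446.  172.1 108. ] toolx yaw 57.26 tilt z [ 6.e-04 -3.e-04 -1.e+00] chest xy -94.4 0.7 F [ 1.  -1.1  1.3] gap 0.27 gf 59.7
beta 0.175 r 166.4 F out 0.6 F up-tangent 1.3
```

Scaled: 8 mm is 0.128, 7 mm is 0.112.

```bash
echo '[[-0.0192, 0, 0.128, 0, 0.1], [-0.0096, 0, 0.112, 0, 0.1]]' > path.dat && python3 inch.py path.dat>/dev/null; python3 fr.py;  echo '[[-0.0048, 0, 0.064, 0, 0.1], [0, 0, 0.048, 0, 0.1], [0, 0, 0, 0, 0.1]]' > path.dat && python3 inch.py path.dat>/dev/null; python3 fr.py; echo '[[0, 0, 0.04, 0, 0.1], [0, 0, 0, 0, 0.1]]' > path.dat && python3 inch.py path.dat>/dev/null; python3 fr.py
```

```text
t 31.23 tcp [445.  170.6  93.1] toolx yaw 57.26 tilt z [ 3.e-04 -4.e-04 -1.e+00] chest xy -96.1 0.8 F [ 2.2 -3.5  0.6] gap 0.27 gf 59.7
beta 0.085 r 166.2 F out 1.8 F up-tangent 0.4
t 31.6 tcp [444.9 170.5  86.4] toolx yaw 57.28 tilt z [ 4.e-04 -3.e-04 -1.e+00] chest xy -96.3 0.8 F [ 3.5 -4.5 -1.8] gap 0.269 gf 59.7
beta 0.045 r 165.9 F out 1.8 F up-tangent -1.9
t 31.85 tcp [445.  170.6  84.8] toolx yaw 57.24 tilt z [ 6.e-04 -1.e-04 -1.e+00] chest xy -96.2 0.8 F [-0.4 -5.5  7.8] gap 0.269 gf 60.4
beta 0.035 r 165.8 F out 5.2 F up-tangent 7.6
```

Contact at shut (7.6 N upward). Press slightly, release slowly, retreat and check.

Scaled: 2 mm is 0.032.

```bash
echo '[[0, 0, 0.032, 0, 0.1], [0, 0, 0, 0, 0.1]]' > path.dat && python3 inch.py path.dat>/dev/null; python3 fr.py; echo '[[0, 0, 0, 0, 0.4], [0, 0, 0, 0, 0.7], [0, 0, 0, 0, 0.7], [0, 0, 0, 0, 0.7]]' > path.dat && python3 inch.py path.dat>/dev/null; python3 st.py; echo '[[0, 0, -0.24, 0, 0.7], [0, 0, -0.48, 0, 0.7], [0, 0, -0.8, 0, 0.7], [-0.64, 0.64, -0.64, 0, 0.7], [-0.8, 0.48, 0, 0, 0.7]]' > path.dat && python3 inch.py path.dat>/dev/null;echo '[[-0.8, 0.32, 0, 0, 0.7], [-0.8, 0.32, 0, 0, 0.7], [0, 0, 0, 0, 0.7]]' > path.dat && python3 inch.py path.dat>/dev/null; python3 - <<'E'
from lid import *
cv2.imwrite('pics/g.png',cv2.resize(im[130:270,150:470],(800,350)))
m=q[(abs(q[:,1])<90)&(abs(q[:,1])>25)&(q[:,2]>90)&(q[:,2]<200)&(q[:,0]>-66)&(q[:,0]<60)]
print(np.polyfit(m[:,0],m[:,2],1),len(m),manip.get_obs()['time'])
E
```

```text
t 32.1 tcp [445.  170.6  84.6] toolx yaw 57.24 tilt z [ 8.e-04 -2.e-04 -1.e+00] chest xy -96.1 0.7 F [-6.1 -7.4 28.1] gap 0.271 gf 61.8
beta 0.034 r 165.7 F out 10.4 F up-tangent 27.7
t 32.6 tcp [444.1 171.1  81.8] toolx yaw 57.31 tilt z [-9.e-04 -1.e-04 -1.e+00] chest xy -96.2 1.8 F [-0.2 -0.3  0.4] gap 0.702 gf 0.0
[-0.37  0.39 -0.06  2.1   0.04  0.65 -1.03]
lid edge 20 [ -55.7 -118.   123.1] angle 0.168
[1.86306362e-04 1.14670764e+02] 2055 33.65
```

View pics/g.png

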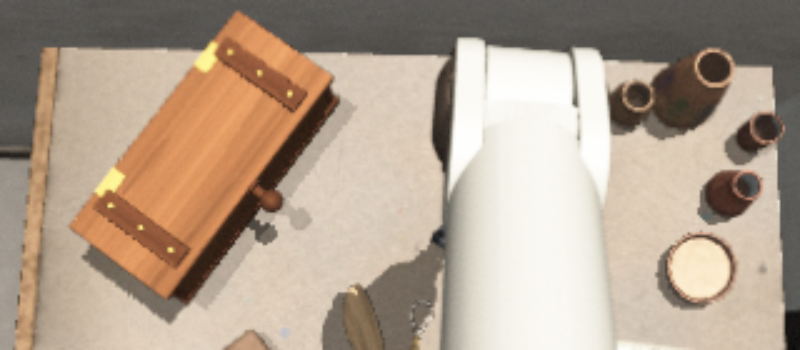

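The lid is flat and shut: its top plane has a slope of 0.0002 at 114.7 mm. The knob is at crop (268,197), the bottle at (633,103) and the dish at (700,268) are in place, and the arm is clear. I'm handing the job in.

```bash
python3 -c "
from workcell import manip, imaging
print(manip.finish_job())"
```

```text
the job is handed in; nothing more can be done
None
```

I've handed the job in: the pot stands on the plaster bed, the stay is broken, the lid measures shut and the arm is clear; the only slip was the knob grip at about 1.05 rad on the way up, so I pushed the lid the rest of the way to its lock, and no verdict was printed.

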